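# Put the rose-finishing stand in gear and bring the rose round to the pointer

## Robot

A 6-joint arm with a two-finger parallel gripper is mounted at the origin on the work surface. World frame = base frame: x ahead of the robot, y to its left, z up, the work surface at z = 0. Lengths are in m, angles in rad, forces in N, time in s.
With the tool pointing down it reaches from about 0.225 to 0.875 m from the base axis. Payload 3.4 kg.
Tool frame: the origin (TCP) lies between the finger pads; the fingertips stand 8 mm ahead of it and the grasp point (between the pads) lies 11 mm behind it; z points along the fingers, y is the line along which they close (so a half turn about z gives the same grasp; the last joint's range is limited). The gripper opens to 85 mm and grips with 20 to 120 N. Pads are 22 mm wide; open, the fingers measure 114 mm over their backs; the gripper's body (76 mm by 85 mm) begins 54 mm behind the grasp point. The pads swing forward as they close: fully open they stand 13 mm farther back than shut.
Start: joints at [-1.444, 0.276, 1.505, -0, 1.361, -0.121], TCP at [0.141, -0.557, 0.239] pointing down, gripper open.
Joint ranges: [-2.89, 2.89], [-0.75, 2.08], [0.22, 2.7], [-1.18, 4.32], [0.11, 2.71], [-2.7, 2.7]. Speed limits (rad/s): [2.57, 2.57, 3.14, 3.14, 3.14, 3.14].

## Interface

Orientations are given as a unit quaternion [w, x, y, z].
In Python, from rig import manip, optics, finder gives the robot as it stands.
- The arm moves only by the tool servo_tool, never from a script. Its argument "increments" is a list of rows, each a list of 7 numbers: the shift along the tool's x, y, z in cm, then the turn, a rotation vector about the tool's x, y, z in degrees, then the closure, from -1 (fully open) to 1 (shut). In form: [[x, y, z, rx, ry, rz, gripper], ...]. A call has exactly 5 rows; each row shifts and turns the commanded pose from where the row before left it, along the tool's axes as they then stand; what a row does not reach is not made up. A row lasts 1/10 s, in which the tool goes at most 50 mm and 8.59 degrees, less where a joint would pass 70% of its speed; a pose out of reach is approached as far as the arm can. A call is refused whole if a number of a shift passes 5 or a number of a turn 8.59, either way. A call with a gripper value outside its range is refused whole. The fingers move at their own pace and stop on an object; "squeeze" is the grip in N (left out, the last holds). Time passes only in rows, so rows that do not move let the fingers close, or fill a call up. It gives the time, the measured TCP pose, the force, the opening and the grip force at its end, in the units of the state.
- manip.get_state(): the state, without advancing time (a new reading comes with each control period).
- optics.get_image(name): name is "scene" or "side" or "wrist"; returns the picture (384x512x3 uint8, red, green, blue); there is no depth.
- optics.get_calibration(name): a dict with "fov_y" (degrees; the focal length in pixels is half the picture's height over the tangent of half this angle, whatever the lens; pixels are square), "cx", "cy" (the principal point, pixels), "world_to_cam" (4x4, takes a point from world to camera coordinates). Camera axes: x right, y down, z forward; pixel columns grow to the right and rows downward; lengths in m; the calibration is good to about 2 mm. A picture is of the moment at which its call begins: read the wrist's pose just before it. get_calibration takes no time and is no camera call; for the wrist camera it gives the pose at the moment of the call.
- manip.sign_off(): hands the job in; it is judged then, once.
Trained networks look in the newest picture that a camera, given by its name, has taken for a name from the list of things; names that differ only in an ending like _2 or _b are one class to them, and where a whole thing is asked for, a point or a joint stands for the part that bears it (a point fixed in the world has none). Each returns a list of dicts, best first, with "p" (0 to 1); they miss things now and then, are a little off and sometimes report something else, mostly with a low value. They report only what shows in the picture. A call takes as long as a camera call.
- finder.silhouettes(label, camera): "region" (384x512 bool, what is visible of it) and "box" ([centre column, centre row, width, height] in pixels, round what is visible of it).
- finder.tip_of(label, camera): "at" ([column, row] in pixels: a listed point, or the origin of a listed thing).
The state is a dict: "clock": time; "qpos": joint angles; "qd": joint speeds; "effort": joint torques, N m; "position": TCP position; "ee_rot": TCP orientation; "contact_force": force on the tool from outside, world axes, zero at the start; "moment": the same for the moment, N m; "width": finger opening in m; "gripper_force": force on a finger pad.
Only numpy, scipy, OpenCV 4.12 (cv2) and the standard library are available. Lean on these libraries where they do the work, as an engineer would, in place of code of your own. Each camera call takes 0.05 s, during which the arm holds its last target. There are 200 camera calls.

## Task

The finishing stand is out of gear: ease its black knob in along the leaning spindle, rocking it to and fro without forcing until the hidden claws mesh and the knob goes fully home. Then, with the knob left in gear, turn the knob so that the red lug on the plaster rose's plate stands right at the fixed red pointer, and let go. Do not touch the plaster rose or its plate, and leave the other things on the bench where they are.

Things in the scene. Friction and masses are not known exactly. Their poses are not given: they have to be found in the camera images.
- rose: White plaster ceiling rose, 180 mm across, 15 mm thick, on a steel plate 208 mm across that turns on the green stand. Origin: centre of the plate's front face, on the spindle axis, 150 mm above the bench. z points out along the spindle to the knob, always leaning 35 degrees from vertical to the stand's -x; x points at the red lug on the rim. A brake holds it with 0.3 N m; it stays where left.
- knob: Black ribbed round knob, 60 mm diameter, 45 mm long, yellow disc on its outer end, on the spindle axis. Origin: its centre; z out along the spindle. At the start its centre is 64.5 mm above the plate's face along the spindle; fully home 46.5 mm, still 9 mm clear of the plaster. It can be gripped round its sides at any angle, turns endlessly and freely out of gear, and stays where left.
- shift (a joint): How far the knob is pushed in along the spindle, m: 0 out (start), 0.018 fully home. Sliding takes about 2 to 3 N. At about 0.006 its dogs meet the tips of hidden claws and it stops, unless they face the gaps, which come every 90 degrees of knob turn, are entered within about 8 degrees of their middle, and cannot be seen: a turn of up to 82 degrees is needed.
- plate (a joint): Angle of plate and rose about the spindle, rad, positive anticlockwise as seen from the knob's side. 0 when the red lug is exactly at the red pointer; it starts between 0.55 and 1.15, so the lug must come back clockwise. In gear the plate turns with the knob, one to one, same sense, after about 8 degrees of play either side of the middle.
- lug (a point): Top of the red lug (13 x 12 x 12 mm) on the plate's rim, 96.5 mm from the spindle axis, 12 mm above the plate's face.
- pointer (a point): Tip of the fixed red cone pointer at the uppermost, far side of the plate, 106 mm from the spindle axis; it points at the axis.
- stand: The green cast finishing stand, base 240 x 230 x 12 mm (from 75 mm before to 165 mm behind the origin), bolted to the bench. Origin on the bench straight below the plate's centre; the spindle leans towards its -x. Its highest part, the pointer bracket, is 235 mm above the bench.
- medallion: Bystander: small white plaster medallion, 120 mm across, 24 mm high, lying on the bench; origin under its centre.
- batten: Bystander: pine batten 160 x 45 x 30 mm lying along its y axis; origin under its centre.
- bottle: Bystander: amber bottle 68 mm across, 150 mm high, standing; origin under its centre.
- spatula: Bystander: spatula 200 mm long lying along its x axis; origin under its middle.

How it is judged:
By the outcome, as a careful person would: the job done as asked, in the order asked, and still so for the second after the job is handed in, with the robot touching nothing.
It also fails if it takes over 42 s, if anything falls off the work surface, if the arm or the gripper's body presses on something with over 40 N, if the wrist force passes 120 N, or if a joint passes its speed limit or range.

## Working session

There is one attempt and no reset: what is moved stays moved. The work goes in short steps, Python scripts to look and compute and a tool call to move; the robot and the scene stay as the last step left them, time stands still between calls to the robot, and variables do not carry over. Pictures are saved under pics/ and viewed, at most 10 in all, crops included, and the job is handed in when it is done.

Besides the shell and the picture viewer there is one more tool, called after ">>>" as name(argument=value, ...), one argument or row to a line, values as JSON. servo_tool: Moves the arm, as the interface text tells. Its arguments: {"type":"object","properties":{"increments":{"type":"array","items":{"type":"array","items":{"type":"number"}}},"squeeze":{"type":"number"}},"required":["increments"]}

```bash
ls; mkdir -p pics; cat > h.py <<'E'
import numpy as np, cv2
from rig import manip, optics, finder
from scipy.spatial.transform import Rotation as R
def rot(q): return R.from_quat([q[1],q[2],q[3],q[0]])
def cal(n):
    c=optics.get_calibration(n); f=192/np.tan(np.radians(c["fov_y"]/2))
    return f,c["cx"],c["cy"],np.array(c["world_to_cam"])
def ray(n,px):
    f,cx,cy,T=cal(n); Rm=T[:3,:3]; o=-Rm.T@T[:3,3]
    d=Rm.T@np.array([(px[0]-cx)/f,(px[1]-cy)/f,1]); return o,d/np.linalg.norm(d)
def proj(n,p):
    f,cx,cy,T=cal(n); c=T[:3,:3]@np.asarray(p)+T[:3,3]; return np.array([cx+f*c[0]/c[2],cy+f*c[1]/c[2]])
def tri(rs):
    A=0;b=0
    for o,d in rs:
        P=np.eye(3)-np.outer(d,d);A=A+P;b=b+P@o
    return np.linalg.solve(A,b)
E
python3 - <<'E'
from h import *
ims=[]
for n in ["scene","side","wrist"]:
    im=optics.get_image(n); cv2.imwrite(f"pics/{n}0.png",im[:,:,::-1]); ims.append(im)
    print(n,cal(n))
    if n!="wrist":
        for l in ["knob","rose","lug","pointer","stand","bottle","medallion","batten","spatula"]:
            print(l,[(np.round(r["at"],1),round(r["p"],2)) for r in finder.tip_of(l,n)[:2]])
cv2.imwrite("pics/all0.png",cv2.resize(np.vstack([ims[0],ims[1]]),None,fx=.78,fy=.78)[:,:,::-1])
E
```

```text
pics
scene (np.float64(410.07925538685765), 248.6034685869097, 188.82946118852, array([[-0.69971737,  0.71435429, -0.00967201,  0.43226552],
       [ 0.4257645 ,  0.40609284, -0.80858716, -0.12350559],
       [-0.57368997, -0.56990048, -0.58829691,  1.531484  ],
       [ 0.        ,  0.        ,  0.        ,  1.        ]]))
knob [(array([251.7, 174. ]), 0.59)]
rose [(array([243.9, 196.2]), 0.63)]
lug [(array([265.5, 205.7]), 0.69)]
pointer [(array([224.7, 187. ]), 0.74)]
stand [(array([246.9, 236.4]), 0.9)]
bottle [(array([265.7, 309.9]), 0.6), (array([249.4, 174.6]), 0.58)]
medallion [(array([332.7, 270.9]), 0.85)]
batten [(array([159.3, 222.6]), 0.69)]
spatula [(array([211.3, 187.6]), 0.48)]
side (np.float64(347.32858677282303), 260.73614021936345, 190.65259376961944, array([[-0.98317834, -0.18176431,  0.01794656,  0.58691948],
       [-0.13385194,  0.65017178, -0.74790394,  0.19849984],
       [ 0.12427389, -0.73772514, -0.66356432,  0.9692285 ],
       [ 0.        ,  0.        ,  0.        ,  1.        ]]))
knob [(array([267. , 175.4]), 0.66)]
rose [(array([252.1, 186.5]), 0.95)]
lug [(array([234.4, 202.2]), 0.58), (array([185.7, 279.7]), 0.25)]
pointer [(array([224.6, 167.5]), 0.57)]
stand [(array([252.8, 229.2]), 0.87), (array([255.1, 187.4]), 0.73)]
bottle [(array([183.1, 279.7]), 0.87)]
medallion [(array([257.8, 307.4]), 0.97)]
batten [(array([226.8, 173.3]), 0.54)]
spatula [(array([294.4, 182.5]), 0.62), (array([221.9, 168. ]), 0.41)]
wrist (np.float64(281.4592419813356), 258.3905729886118, 190.6954654168206, array([[ 2.45221678e-01, -9.69466983e-01,  3.12658123e-04,
        -5.75009676e-01],
       [-9.19882690e-01, -2.32577743e-01,  3.15790167e-01,
        -4.05487368e-02],
       [-3.06075424e-01, -7.77262036e-02, -9.48829001e-01,
         3.80142804e-01],
       [ 0.00000000e+00,  0.00000000e+00,  0.00000000e+00,
         1.00000000e+00]]))
```

View pics/all0.png

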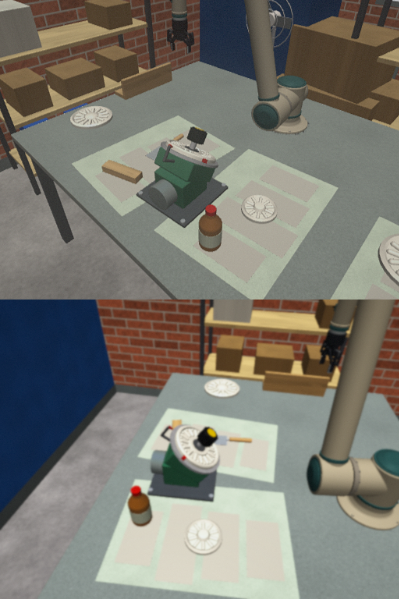

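```bash
cat >> h.py <<'E'
from scipy.optimize import least_squares
s35,c35=np.sin(np.radians(35)),np.cos(np.radians(35))
def frame(x,y,w):
    Z=R.from_euler('z',w)
    return np.array([x,y,.15]),Z.apply([-s35,0,c35]),Z.apply([c35,0,s35]),Z.apply([0,1,0])
def model(p,k=.0645):
    o,a,u,v=frame(*p[:3]); d=np.cos(p[3])*u+np.sin(p[3])*v
    return dict(knob=o+k*a,rose=o,lug=o+.0965*d+.012*a,pointer=o+.106*u+p[4]*a,stand=np.array([p[0],p[1],0]))
E
python3 - <<'E'
from h import *
obs={"scene":dict(knob=(251.7,174),rose=(243.9,196.2),lug=(265.5,205.7),pointer=(224.7,187),stand=(246.9,236.4)),
"side":dict(knob=(267,175.4),rose=(252.1,186.5),lug=(234.4,202.2),pointer=(224.6,167.5),stand=(252.8,229.2))}
obs={"scene":dict(obs["scene"]),"side":dict(obs["side"])}
C={n:cal(n) for n in obs}
def pj(n,p):
    f,cx,cy,T=C[n]; c=T[:3,:3]@p+T[:3,3]; return np.array([cx+f*c[0]/c[2],cy+f*c[1]/c[2]])
def res(p):
    m=model(p); return np.concatenate([pj(n,m[l])-obs[n][l] for n in obs for l in obs[n]]+[[(p[4]-.01)*100]])
for l in obs["scene"]: print(l,tri([ray(n,obs[n][l]) for n in obs]).round(3))
best=min((least_squares(res,[.55,-.2,w,.8,.01],loss="soft_l1") for w in np.arange(-3,3.1,.5)),key=lambda r:r.cost)
print(best.x.round(4),best.cost,res(best.x).round(1))
o,a,u,v=frame(*best.x[:3]);print(a,u,v, o+.0645*a)
for l,b in dict(bottle=[(265.7,309.9),(183.1,279.7)],batten=[(159.3,222.6),(226.8,173.3)],med=[(332.7,270.9),(257.8,307.4)],spat=[(211.3,187.6),(294.4,182.5)]).items():
    for n,px in zip(obs,b):
        O,d=ray(n,px); print(l,n,(O-d*O[2]/d[2]).round(3))
s=manip.get_state(); print(s)
for n in ["scene","side"]:
    for l in ["knob","lug"]:
        print(n,l,[(np.round(r["box"]),round(r["p"],2)) for r in finder.silhouettes(l,n)[:2]])
im=cv2.imread("pics/side0.png")[130:240,170:320]; im2=cv2.imread("pics/scene0.png")[140:250,170:320]
cv2.imwrite("pics/z.png",cv2.resize(np.hstack([im,im2]),(780,286),interpolation=cv2.INTER_CUBIC))
E
```

```text
knob [ 0.587 -0.017  0.198]
rose [ 0.627 -0.009  0.154]
lug [0.65  0.091 0.187]
pointer [ 0.698 -0.001  0.22 ]
stand [ 0.621 -0.002  0.001]
[ 0.624  -0.0049  0.0954  1.1097  0.0161] 13.292962940047945 [ 2.  -0.7  1.2 -0.3 -0.7 -2.4 -0.3 -0.2 -1.1  1.3 -0.6  1.1  0.2  4.
  3.   0.  -1.8 -0.3 -0.6 -1.6  0.6]
[-0.57096935 -0.05462537  0.81915204] [0.81542874 0.07801311 0.57357644] [-0.09523642  0.99545468  0.        ] [ 0.58720073 -0.0084655   0.20283531]
bottle scene [0.769 0.205 0.   ]
bottle side [0.765 0.211 0.   ]
batten scene [ 0.757 -0.24  -0.   ]
batten side [ 0.766 -0.243  0.   ]
med scene [0.557 0.248 0.   ]
med side [0.558 0.251 0.   ]
spat scene [ 0.53  -0.261  0.   ]
spat side [ 0.522 -0.242 -0.   ]
{'clock': 1.05, 'qpos': array([-1.44395605e+00,  2.75897817e-01,  1.50490675e+00, -5.18541387e-06,
        1.36069408e+00, -1.20992623e-01]), 'qd': array([ 0.00064298,  0.00035828, -0.00056876, -0.00052483,  0.00052859,
        0.00023888]), 'effort': array([ 2.72051388e-03, -4.16662824e+01, -2.46102834e+01,  5.64281208e-06,
        3.85362528e-04, -7.00480612e-06]), 'position': array([ 0.14105059, -0.55746268,  0.23932656]), 'ee_rot': array([ 4.70108151e-05,  9.92332108e-01,  1.23600099e-01, -2.39827674e-06]), 'contact_force': array([-0.65128843,  0.06882133,  0.80655402]), 'moment': array([ 0.02746947, -0.05178692,  0.01233962]), 'gripper_force': 0.0, 'width': 0.08540458449036996}
scene knob [(array([251., 177.,  25.,  29.]), 0.69)]
scene lug [(array([245., 198.,  73.,  39.]), 0.94), (array([235., 227., 115., 125.]), 0.32)]
side knob [(array([268., 177.,  27.,  26.]), 0.87)]
side lug [(array([250., 191.,  67.,  65.]), 0.89), (array([300., 179.,  47.,  12.]), 0.19)]
```

View pics/z.png

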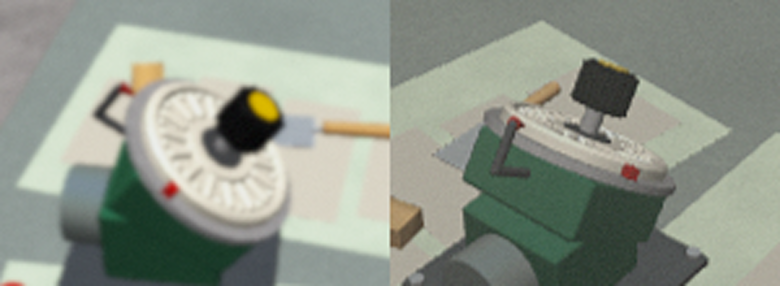

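```bash
cat >> h.py <<'E'
def plan(Pt,Rt,n,g,P0=None,R0=None):
    s=manip.get_state(); P=s["position"] if P0 is None else P0; r=rot(s["ee_rot"]) if R0 is None else R0
    rv=np.round(((r.inv()*Rt).as_rotvec(degrees=True))/n,2); rows=[]; Ps=P
    for i in range(n):
        d=np.round(r.inv().apply(Ps+(Pt-Ps)*(i+1)/n-P)*100,2); P=P+r.apply(d)/100; r=r*R.from_rotvec(rv,degrees=True)
        rows.append([float(x) for x in [*d,*rv,g]])
    for i in range(0,n,5): print(rows[i:i+5])
def tool(p,q6):
    o,a,u,v=frame(*p[:3]); return R.from_matrix(np.array([v,u,-a]).T)*R.from_euler('z',q6)
E
python3 - <<'E'
from h import *
p=[.624,-.005,.0954]; o,a,u,v=frame(*p)
plan(o+a*.155,tool(p,-1.0),20,-1)
E
```

```text
[[2.58, -2.15, -0.19, -2.2, 0.47, -6.66, -1.0], [2.81, -1.83, -0.24, -2.2, 0.47, -6.66, -1.0], [3.01, -1.49, -0.28, -2.2, 0.47, -6.66, -1.0], [3.16, -1.11, -0.31, -2.2, 0.47, -6.66, -1.0], [3.27, -0.72, -0.32, -2.2, 0.47, -6.66, -1.0]]
[[3.34, -0.33, -0.31, -2.2, 0.47, -6.66, -1.0], [3.35, 0.07, -0.28, -2.2, 0.47, -6.66, -1.0], [3.32, 0.47, -0.25, -2.2, 0.47, -6.66, -1.0], [3.25, 0.86, -0.2, -2.2, 0.47, -6.66, -1.0], [3.13, 1.24, -0.13, -2.2, 0.47, -6.66, -1.0]]
[[2.96, 1.59, -0.05, -2.2, 0.47, -6.66, -1.0], [2.76, 1.93, 0.04, -2.2, 0.47, -6.66, -1.0], [2.51, 2.23, 0.14, -2.2, 0.47, -6.66, -1.0], [2.24, 2.5, 0.26, -2.2, 0.47, -6.66, -1.0], [1.93, 2.74, 0.37, -2.2, 0.47, -6.66, -1.0]]
[[1.6, 2.92, 0.49, -2.2, 0.47, -6.66, -1.0], [1.24, 3.06, 0.62, -2.2, 0.47, -6.66, -1.0], [0.88, 3.16, 0.75, -2.2, 0.47, -6.66, -1.0], [0.5, 3.21, 0.88, -2.2, 0.47, -6.66, -1.0], [0.12, 3.21, 1.0, -2.2, 0.47, -6.66, -1.0]]
```

>>> servo_tool(
  increments=[
    [2.6,-2.1,-0.2,-2.2,0.5,-6.7,-1],
    [2.8,-1.8,-0.2,-2.2,0.5,-6.7,-1],
    [3.0,-1.5,-0.3,-2.2,0.5,-6.7,-1],
    [3.2,-1.1,-0.3,-2.2,0.5,-6.7,-1],
    [3.3,-0.7,-0.3,-2.2,0.5,-6.7,-1],
  ],
  squeeze=40,
)

```text
clock: 1.75
position: [0.2411, -0.4206, 0.2487]
ee_rot: [0.092, 0.909, 0.405, 0.033]
contact_force: [-0.1, 0.6, -0.1]
width: 0.0853
gripper_force: 0.0
```

>>> servo_tool(
  increments=[
    [3.3,-0.3,-0.3,-2.2,0.5,-6.7,-1],
    [3.4,0.1,-0.3,-2.2,0.5,-6.7,-1],
    [3.3,0.5,-0.2,-2.2,0.5,-6.7,-1],
    [3.2,0.9,-0.2,-2.2,0.5,-6.7,-1],
    [3.1,1.2,-0.1,-2.2,0.5,-6.7,-1],
  ],
)

```text
clock: 2.25
position: [0.3393, -0.2855, 0.2584]
ee_rot: [0.175, 0.74, 0.647, 0.063]
contact_force: [0.8, 1.1, -0.0]
width: 0.0851
gripper_force: 0.0
```

>>> servo_tool(
  increments=[
    [3.0,1.6,0,-2.2,0.5,-6.7,-1],
    [2.8,1.9,0,-2.2,0.5,-6.7,-1],
    [2.5,2.2,0.1,-2.2,0.5,-6.7,-1],
    [2.2,2.5,0.3,-2.2,0.5,-6.7,-1],
    [1.9,2.7,0.4,-2.2,0.5,-6.7,-1],
  ],
)

```text
clock: 2.75
position: [0.4361, -0.1488, 0.2678]
ee_rot: [0.241, 0.501, 0.827, 0.087]
contact_force: [-0.0, -0.6, 0.3]
width: 0.0851
gripper_force: 0.0
```

>>> servo_tool(
  increments=[
    [1.6,2.9,0.5,-2.2,0.5,-6.7,-1],
    [1.2,3.1,0.6,-2.2,0.5,-6.7,-1],
    [0.9,3.2,0.7,-2.2,0.5,-6.7,-1],
    [0.5,3.2,0.9,-2.2,0.5,-6.7,-1],
    [0.1,3.2,1.0,-2.2,0.5,-6.7,-1],
  ],
)

```text
clock: 3.25
position: [0.533, -0.0114, 0.2782]
ee_rot: [0.284, 0.215, 0.929, 0.103]
contact_force: [0.4, -0.3, 0.7]
width: 0.0855
gripper_force: 0.0
```

```bash
python3 - <<'E'
from h import *
p=[.624,-.005,.0954,1.11,.016]
s=manip.get_state(); print(s["clock"],s["position"],s["qpos"].round(3))
o,a,u,v=frame(*p[:3]); Rt=tool(p,-1.0); print("err",(rot(s["ee_rot"]).inv()*Rt).as_rotvec(degrees=True), rot(s["ee_rot"]).inv().apply(o+a*.155-s["position"])*100)
im=optics.get_image("wrist"); cv2.imwrite("pics/w1.png",im[:,:,::-1])
m=model(p)
for l in ["knob","rose","lug","pointer"]:
    print(l,proj("wrist",m[l]).round(1),[(np.round(r["at"],1),round(r["p"],2)) for r in finder.tip_of(l,"wrist")[:2]])
print([(np.round(r["box"]),round(r["p"],2)) for r in finder.silhouettes("knob","wrist")[:2]])
hsv=cv2.cvtColor(im,cv2.COLOR_RGB2HSV)
y=cv2.inRange(hsv,(20,150,100),(35,255,255)); n,_,st,c=cv2.connectedComponentsWithStats(y)
print([(st[i],c[i].round(1)) for i in range(1,n) if st[i][4]>100], proj("wrist",o+a*.087))
E
```

```text
3.25 [ 0.53301783 -0.01140555  0.27816078] [-0.319 -0.086  1.989  0.385  0.71  -1.662]
err [ 0.72720801 -0.35521232  0.95279101] [-0.22216263 -0.13557332  0.22504915]
knob [251.8 199.4] [(array([252.4, 201.3]), 0.76)]
rose [254.3 179.4] [(array([ 11.5, 142.2]), 0.22)]
lug [349.1 173.9] [(array([348.2, 176.7]), 0.73)]
pointer [306.9 260.7] [(array([300.3, 259.2]), 0.93)]
[(array([376.,  10.,  62.,  20.]), 0.64), (array([256., 202.,  73.,  79.]), 0.61)]
[] [258.09931482 209.59177351]
```

View pics/w1.png

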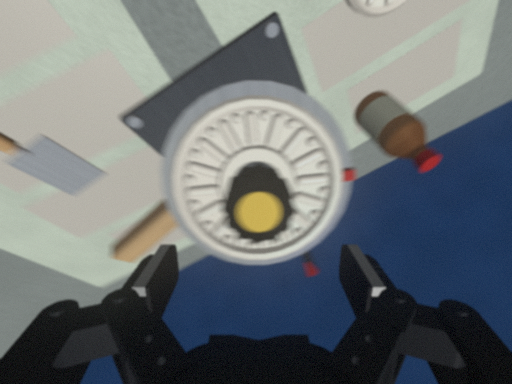

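```bash
cat > fit.py <<'E'
from h import *
s=manip.get_state()
im=cv2.imread("pics/w1.png"); hsv=cv2.cvtColor(im,cv2.COLOR_BGR2HSV)
y=cv2.inRange(hsv[170:250,220:300],(18,90,100),(35,255,255)); yy,xx=np.nonzero(y); disc=(xx.mean()+220,yy.mean()+170); print(len(xx),disc)
def red(x0,x1,y0,y1):
    h=hsv[y0:y1,x0:x1].astype(int); m=((h[...,0]<8)|(h[...,0]>172))&(h[...,1]>120)&(h[...,2]>60); a,b=np.nonzero(m); return len(b),b.mean()+x0,a.mean()+y0,b.min()+x0,b.max()+x0,a.min()+y0,a.max()+y0
print("lug",red(335,362,160,190)); print("ptr",red(290,325,245,290))
obs={"scene":dict(knob=(251.7,174),rose=(243.9,196.2),lug=(265.5,205.7),pointer=(224.7,187),stand=(246.9,236.4)),
"side":dict(knob=(267,175.4),rose=(252.1,186.5),lug=(234.4,202.2),pointer=(224.6,167.5),stand=(252.8,229.2)),
"wrist":dict(knob=(252.4,201.3),disc=disc,lug=(348.5,176),pointer=(301,259.5))}
W=dict(scene=.6,side=.7,wrist=1)
C={n:cal(n) for n in obs}
def pj(n,p):
    f,cx,cy,T=C[n]; c=T[:3,:3]@p+T[:3,3]; return np.array([cx+f*c[0]/c[2],cy+f*c[1]/c[2]])
def res(p):
    m=model(p); o,a,u,v=frame(*p[:3]); m["disc"]=o+.087*a
    return np.concatenate([W[n]*(pj(n,m[l])-obs[n][l]) for n in obs for l in obs[n]]+[[(p[4]-.01)*100]])
b=least_squares(res,[.624,-.005,.095,1.1,.01],loss="soft_l1")
print(b.x.round(4),b.cost,res(b.x).round(1)); p=b.x
o,a,u,v=frame(*p[:3]); r=rot(s["ee_rot"])
roll=(R.from_matrix(np.array([v,u,-a]).T).inv()*r).as_euler('ZYX')[0]; print("roll",roll)
print("rotvec",(r.inv()*tool(p,roll)).as_rotvec(degrees=True),"to TCP .0535:",r.inv().apply(o+a*.0535-s["position"])*100)
plan(o+a*.12,tool(p,roll),5,-1); plan(o+a*.0535,tool(p,roll),10,-1,o+a*.12,tool(p,roll))
E
python3 fit.py
```

```text
1655 (np.float64(258.4996978851964), np.float64(211.58187311178247))
lug (70, np.float64(348.7142857142857), np.float64(174.54285714285714), np.int64(345), np.int64(352), np.int64(170), np.int64(179))
ptr (68, np.float64(310.7352941176471), np.float64(269.5147058823529), np.int64(307), np.int64(315), np.int64(263), np.int64(274))
[ 0.6247 -0.0082  0.0535  1.1313  0.0095] 14.128857515944073 [ 0.8 -0.5  0.1 -0.4 -1.5 -1.3 -2.   0.8 -1.2  0.5 -0.5  0.4  0.2  2.2
  1.6 -0.5 -2.  -0.3 -0.4 -1.7  4.  -0.2 -1.5 -1.  -0.9 -0.2  0.7  0.5
 -0.1]
roll -1.0451301414047611
rotvec [ 1.76536931 -1.06170537 -0.01635813] to TCP .0535: [-0.41327001 -0.184599   10.42389365]
[[-0.06, 0.0, 0.76, 0.35, -0.21, -0.0, -1.0], [-0.05, 0.01, 0.75, 0.35, -0.21, -0.0, -1.0], [-0.06, 0.02, 0.76, 0.35, -0.21, -0.0, -1.0], [-0.05, 0.01, 0.75, 0.35, -0.21, -0.0, -1.0], [-0.04, 0.03, 0.76, 0.35, -0.21, -0.0, -1.0]]
[[-0.0, 0.0, 0.67, 0.0, 0.0, 0.0, -1.0], [0.0, -0.0, 0.66, 0.0, 0.0, 0.0, -1.0], [-0.0, 0.0, 0.67, 0.0, 0.0, 0.0, -1.0], [-0.0, 0.0, 0.66, 0.0, 0.0, 0.0, -1.0], [-0.0, 0.0, 0.67, 0.0, 0.0, 0.0, -1.0]]
[[-0.0, 0.0, 0.66, 0.0, 0.0, 0.0, -1.0], [-0.0, 0.0, 0.67, 0.0, 0.0, 0.0, -1.0], [-0.0, 0.0, 0.66, 0.0, 0.0, 0.0, -1.0], [-0.0, 0.0, 0.67, 0.0, 0.0, 0.0, -1.0], [-0.0, 0.0, 0.66, 0.0, 0.0, 0.0, -1.0]]
```

```bash
sed -i 's/"wrist":dict(knob=(252.4,201.3),/"wrist":dict(/; s/pointer=(301,259.5)/pointer=(304,261)/' fit.py; python3 fit.py
```

```text
1655 (np.float64(258.4996978851964), np.float64(211.58187311178247))
lug (70, np.float64(348.7142857142857), np.float64(174.54285714285714), np.int64(345), np.int64(352), np.int64(170), np.int64(179))
ptr (68, np.float64(310.7352941176471), np.float64(269.5147058823529), np.int64(307), np.int64(315), np.int64(263), np.int64(274))
[ 0.6254 -0.007   0.0652  1.1219  0.0134] 8.713331949147257 [ 0.8 -0.4  0.1 -0.2 -1.4 -1.2 -1.5  0.2 -1.1  0.7 -0.8  0.5 -0.1  2.4
  1.4 -0.4 -1.7 -0.6 -0.6 -1.5 -0.4 -0.9  0.3 -0.1  0.1  0.2  0.3]
roll -1.0354708947191182
rotvec [ 1.43445678 -0.86764964 -0.01086201] to TCP .0535: [-0.4302906  -0.08436137 10.47222223]
[[-0.07, 0.02, 0.77, 0.29, -0.17, -0.0, -1.0], [-0.06, 0.02, 0.76, 0.29, -0.17, -0.0, -1.0], [-0.06, 0.02, 0.77, 0.29, -0.17, -0.0, -1.0], [-0.06, 0.03, 0.76, 0.29, -0.17, -0.0, -1.0], [-0.06, 0.03, 0.77, 0.29, -0.17, -0.0, -1.0]]
[[-0.0, 0.0, 0.67, 0.0, 0.0, 0.0, -1.0], [0.0, -0.0, 0.66, 0.0, 0.0, 0.0, -1.0], [-0.0, 0.0, 0.67, 0.0, 0.0, 0.0, -1.0], [-0.0, 0.0, 0.66, 0.0, 0.0, 0.0, -1.0], [-0.0, 0.0, 0.67, 0.0, 0.0, 0.0, -1.0]]
[[-0.0, 0.0, 0.66, 0.0, 0.0, 0.0, -1.0], [-0.0, 0.0, 0.67, 0.0, 0.0, 0.0, -1.0], [-0.0, 0.0, 0.66, 0.0, 0.0, 0.0, -1.0], [-0.0, 0.0, 0.67, 0.0, 0.0, 0.0, -1.0], [-0.0, 0.0, 0.66, 0.0, 0.0, 0.0, -1.0]]
```

>>> servo_tool(
  increments=[
    [-0.07,0.02,0.8,0.3,-0.2,0,-1],
    [-0.06,0.02,0.8,0.3,-0.2,0,-1],
    [-0.06,0.02,0.8,0.3,-0.2,0,-1],
    [-0.06,0.03,0.7,0.3,-0.2,0,-1],
    [-0.06,0.03,0.7,0.3,-0.2,0,-1],
  ],
)

```text
clock: 4.05
position: [0.5575, -0.0111, 0.2479]
ee_rot: [0.288, 0.222, 0.927, 0.088]
contact_force: [-0.6, 1.0, -0.0]
width: 0.0855
gripper_force: 0.0
```

>>> servo_tool(
  increments=[
    [0,0,1.4,0,0,0,-1],
    [0,0,1.4,0,0,0,-1],
    [0,0,1.4,0,0,0,-1],
    [0,0,1.4,0,0,0,-1],
    [0,0,0.9,0,0,0,-1],
  ],
)

```text
clock: 4.55
position: [0.5948, -0.0086, 0.1942]
ee_rot: [0.288, 0.222, 0.927, 0.088]
contact_force: [0.4, 0.1, 0.0]
width: 0.0852
gripper_force: 0.0
```

>>> servo_tool(
  increments=[
    [0,0,0,0,0,0,-0.5],
    [0,0,0,0,0,0,0],
    [0,0,0,0,0,0,0.5],
    [0,0,0,0,0,0,1],
    [0,0,0,0,0,0,1],
  ],
  squeeze=30,
)

```text
clock: 5.05
position: [0.5942, -0.0091, 0.1954]
ee_rot: [0.288, 0.222, 0.927, 0.088]
contact_force: [1.5, -3.6, -5.9]
width: 0.0594
gripper_force: 34.8
```

>>> servo_tool(
  increments=[
    [0,0,0,0,0,0,1],
    [0,0,0,0,0,0,1],
    [0,0,0,0,0,0,1],
    [0,0,0,0,0,0,1],
    [0,0,0,0,0,0,1],
  ],
)

```text
clock: 5.55
position: [0.5942, -0.0091, 0.1954]
ee_rot: [0.288, 0.222, 0.927, 0.088]
contact_force: [-0.3, -6.0, -5.1]
width: 0.0596
gripper_force: 34.9
```

```bash
cat > st.py <<'E'
from h import *
p=[.6254,-.007,.0652]
o,a,u,v=frame(*p); s=manip.get_state(); r=rot(s["ee_rot"]); B=R.from_matrix(np.array([v,u,-a]).T)
d=s["position"]-o
print(s["clock"],"along",(d@a*1e3).round(2),"off u,v mm",(d@u*1e3).round(2),(d@v*1e3).round(2),"roll",np.degrees((B.inv()*r).as_euler('ZYX')).round(2),"tool F",r.inv().apply(s["contact_force"]).round(1),"M",r.inv().apply(s["moment"]).round(2),"w",s["width"],s["gripper_force"],"q6",s["qpos"][5])
E
python3 st.py; python3 - <<'E'
from h import *
im=optics.get_image("wrist"); im2=optics.get_image("side")[110:260,150:350]
cv2.imwrite("pics/w2.png",np.vstack([cv2.resize(im,(400,300)),cv2.resize(im2,(400,300))])[:,:,::-1])
E
```

```text
5.55 along 55.11 off u,v mm 0.46 -0.05 roll [-5.937e+01 -1.400e-01  5.000e-02] tool F [-0.  -6.9  3.8] M [ 1.02  0.28 -0.07] w 0.05958433067954054 34.89815890789032 q6 -1.64840904283026
```

View pics/w2.png

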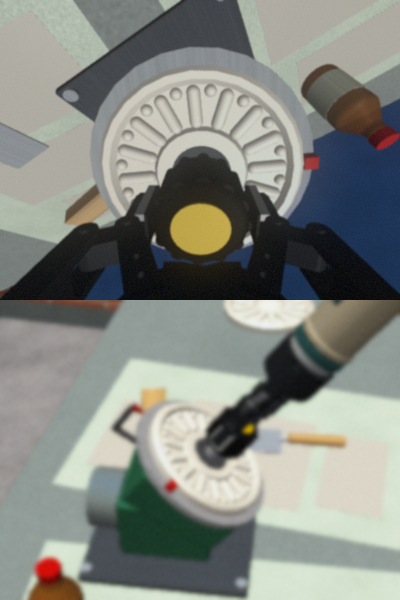

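>>> servo_tool(
  increments=[
    [0,-0.05,0.12,0,0,0,1],
    [0,-0.05,0.12,0,0,0,1],
    [0,-0.05,0.12,0,0,0,1],
    [0,0,0.12,0,0,0,1],
    [0,0,0.12,0,0,0,1],
  ],
)

```text
clock: 6.15
position: [0.5975, -0.0093, 0.1909]
ee_rot: [0.289, 0.222, 0.927, 0.089]
contact_force: [-12.4, -0.1, 14.2]
width: 0.0593
gripper_force: 36.8
```

```bash
python3 st.py
```

```text
6.15 along 49.54 off u,v mm 0.55 -0.52 roll [-5.936e+01 -1.700e-01 -5.000e-02] tool F [  2.   -0.4 -18.8] M [-0.15  0.91 -0.  ] w 0.05932600359492206 36.81617259979248 q6 -1.663927190398867
```

>>> servo_tool(
  increments=[
    [0,0,-0.08,0,0,0,1],
    [0,0,0,0,0,5,1],
    [0,0,0,0,0,5,1],
    [0,0,0,0,0,0,1],
    [0,0,0,0,0,0,1],
  ],
)

```text
clock: 6.65
position: [0.5972, -0.0094, 0.1911]
ee_rot: [0.28, 0.301, 0.904, 0.114]
contact_force: [-0.7, 4.3, -0.4]
width: 0.0594
gripper_force: 35.5
```

```bash
python3 st.py
```

```text
6.65 along 49.9 off u,v mm 0.41 -0.53 roll [-49.43  -0.13  -0.06] tool F [3.2 2.9 0.1] M [-0.85  0.72  0.02] w 0.059373002647736185 35.47882318496704 q6 -1.4899810579054116
```

>>> servo_tool(
  increments=[
    [0,0,0.06,0,0,0,1],
    [0,0,0,0,0,0,1],
    [0,0,0,0,0,0,1],
    [0,0,0,0,0,0,1],
    [0,0,0,0,0,0,1],
  ],
)

```text
clock: 7.15
position: [0.5974, -0.0094, 0.1909]
ee_rot: [0.28, 0.302, 0.904, 0.114]
contact_force: [-1.7, 5.6, 3.3]
width: 0.0594
gripper_force: 35.9
```

```bash
python3 st.py
```

```text
7.15 along 49.58 off u,v mm 0.46 -0.61 roll [-49.4   -0.15  -0.07] tool F [ 3.1  4.9 -3.5] M [-0.91  0.84  0.04] w 0.059431444548235055 35.87227463722229 q6 -1.4901717497746898
```

>>> servo_tool(
  increments=[
    [0,0,0.05,0,0,0,1],
    [0,0,0,0,0,0,1],
    [0,0,0,0,0,0,1],
    [0,0,0,0,0,0,1],
    [0,0,0,0,0,0,1],
  ],
)

```text
clock: 7.65
position: [0.5975, -0.0094, 0.1908]
ee_rot: [0.28, 0.301, 0.904, 0.114]
contact_force: [-4.1, 3.9, 5.6]
width: 0.0593
gripper_force: 36.3
```

```bash
python3 st.py
```

```text
7.65 along 49.45 off u,v mm 0.47 -0.58 roll [-49.41  -0.16  -0.07] tool F [ 2.6  3.2 -6.8] M [-0.8   0.83  0.04] w 0.05932531129803737 36.28750026226044 q6 -1.4907691558776497
```

>>> servo_tool(
  increments=[
    [0,0,0.04,0,0,5,1],
    [0,0,0,0,0,5,1],
    [0,0,0,0,0,0,1],
    [0,0,0,0,0,0,1],
    [0,0,0,0,0,0,1],
  ],
)

```text
clock: 8.15
position: [0.5981, -0.0094, 0.1901]
ee_rot: [0.269, 0.379, 0.875, 0.138]
contact_force: [-1.4, 5.1, 2.5]
width: 0.0595
gripper_force: 35.7
```

```bash
python3 st.py
```

```text
8.15 along 48.62 off u,v mm 0.55 -0.6 roll [-39.4   -0.14  -0.1 ] tool F [ 3.7  3.7 -2.7] M [-0.7   0.85  0.06] w 0.05952541775662503 35.66949248313904 q6 -1.3167313436998669
```

>>> servo_tool(
  increments=[
    [0,0,0.06,0,0,0,1],
    [0,0,0.06,0,0,0,1],
    [0,0,0.06,0,0,0,1],
    [0,0,0,0,0,0,1],
    [0,0,0,0,0,0,1],
  ],
)

```text
clock: 8.65
position: [0.5991, -0.0093, 0.1885]
ee_rot: [0.269, 0.379, 0.875, 0.138]
contact_force: [0.0, 4.8, 2.0]
width: 0.0596
gripper_force: 35.7
```

```bash
python3 st.py
```

```text
8.65 along 46.71 off u,v mm 0.5 -0.58 roll [-39.39  -0.13  -0.09] tool F [ 2.8  4.2 -1.4] M [-0.82  0.86  0.08] w 0.05956518445751574 35.67875325679779 q6 -1.3190012525876111
```

>>> servo_tool(
  increments=[
    [0,0,0.15,0,0,0,1],
    [0,0,0.15,0,0,0,1],
    [0,0,0.15,0,0,0,1],
    [0,0,0.15,0,0,0,1],
    [0,0,0.15,0,0,0,1],
  ],
)

```text
clock: 9.15
position: [0.6034, -0.009, 0.1824]
ee_rot: [0.269, 0.379, 0.875, 0.138]
contact_force: [-1.6, 6.0, 2.2]
width: 0.0593
gripper_force: 35.7
```

```bash
python3 st.py
```

```text
9.15 along 39.24 off u,v mm 0.53 -0.58 roll [-39.4   -0.13  -0.09] tool F [ 4.5  4.  -2.4] M [-0.86  0.91 -0.  ] w 0.059340693147194194 35.662187933921814 q6 -1.329348449308189
```

>>> servo_tool(
  increments=[
    [0,0,0.1,0,0,0,1],
    [0,0,0.1,0,0,0,1],
    [0,0,0.06,0,0,0,1],
    [0,0,0.04,0,0,0,1],
    [0,0,0,0,0,0,1],
  ],
)

```text
clock: 9.65
position: [0.6045, -0.0089, 0.1811]
ee_rot: [0.269, 0.379, 0.875, 0.138]
contact_force: [-11.4, 4.1, 12.2]
width: 0.0593
gripper_force: 37.1
```

```bash
python3 st.py
```

```text
9.65 along 37.5 off u,v mm 0.61 -0.56 roll [-39.45  -0.17  -0.12] tool F [  5.    1.4 -16.4] M [-0.42  1.06  0.06] w 0.05932835460499086 37.09799408912659 q6 -1.3336268950284922
```

>>> servo_tool(
  increments=[
    [0,0,-0.04,0,0,5,1],
    [0,0,0,0,0,5,1],
    [0,0,0,0,0,5,1],
    [0,0,0,0,0,5,1],
    [0,0,0,0,0,5,1],
  ],
)

```text
clock: 10.15
position: [0.6045, -0.009, 0.1812]
ee_rot: [0.233, 0.56, 0.771, 0.193]
contact_force: [-7.2, 4.5, 9.0]
width: 0.0594
gripper_force: 36.5
```

>>> servo_tool(
  increments=[
    [0,0,0,0,0,5,1],
    [0,0,0,0,0,5,1],
    [0,0,0,0,0,5,1],
    [0,0,0,0,0,5,1],
    [0,0,0,0,0,0,1],
  ],
)

```text
clock: 10.65
position: [0.6046, -0.0091, 0.1813]
ee_rot: [0.196, 0.685, 0.663, 0.23]
contact_force: [-7.3, 4.4, 9.2]
width: 0.0591
gripper_force: 36.6
```

```bash
python3 st.py; cat > look.py <<'E'
from h import *
import sys
p=[.6254,-.007,.0652]; o,a,u,v=frame(*p)
for n in ["wrist","scene","side"]:
    im=optics.get_image(n); cv2.imwrite(f"pics/{sys.argv[1]}_{n}.png",im[:,:,::-1])
    for l,h in (("lug",.012),("pointer",.0134)):
        for r in finder.tip_of(l,n)[:2]:
            O,d=ray(n,r["at"]); X=O+d*(((o+h*a-O)@a)/(d@a))-o
            print(n,l,np.round(r["at"],1),round(r["p"],2),"rad mm",round(np.hypot(X@u,X@v)*1e3,1),"deg",np.degrees(np.arctan2(X@v,X@u)).round(1))
E
python3 look.py a
```

```text
10.65 along 37.57 off u,v mm 0.84 -0.71 roll [ 5.61 -0.05 -0.22] tool F [  4.8  -0.9 -11.6] M [0.42 0.84 0.  ] w 0.05913636810122331 36.587085127830505 q6 -0.5464075478063527
wrist lug [391.4 136.9] 0.97 rad mm 96.4 deg 32.4
wrist pointer [426.9 217. ] 0.7 rad mm 105.0 deg 0.4
scene lug [246.4 197.3] 0.86 rad mm 86.7 deg 36.9
scene pointer [222.6 187.4] 0.97 rad mm 105.0 deg 0.2
side lug [225.5 183. ] 0.64 rad mm 96.1 deg 29.7
side pointer [221.6 166.8] 0.66 rad mm 107.3 deg 0.8
```

>>> servo_tool(
  increments=[
    [0,0,0,0,0,5,1],
    [0,0,0,0,0,5,1],
    [0,0,0,0,0,5,1],
    [0,0,0,0,0,5,1],
    [0,0,0,0,0,5,1],
  ],
)

```text
clock: 11.6
position: [0.6047, -0.0091, 0.1813]
ee_rot: [0.142, 0.812, 0.499, 0.267]
contact_force: [-7.7, 4.4, 9.1]
width: 0.0592
gripper_force: 36.6
```

>>> servo_tool(
  increments=[
    [0,0,0,0,0,2,1],
    [0,0,0,0,0,0,1],
    [0,0,0,0,0,0,1],
    [0,0,0,0,0,0,1],
    [0,0,0,0,0,0,1],
  ],
)

```text
clock: 12.1
position: [0.6047, -0.0092, 0.1813]
ee_rot: [0.137, 0.82, 0.485, 0.27]
contact_force: [-7.7, 4.8, 9.8]
width: 0.0592
gripper_force: 36.6
```

```bash
python3 st.py;python3 look.py b
```

```text
12.1 along 37.58 off u,v mm 0.97 -0.82 roll [32.5   0.05 -0.23] tool F [  4.2  -3.1 -12.3] M [ 0.8   0.47 -0.17] w 0.059172685137649055 36.63405776023865 q6 -0.07684565571667665
wrist lug [391.6 136.5] 0.71 rad mm 97.2 deg 5.7
wrist pointer [413.8 137.4] 0.65 rad mm 106.6 deg 1.6
scene lug [228.7 192.7] 0.68 rad mm 126.4 deg 15.8
scene pointer [223.  188.8] 0.65 rad mm 119.3 deg 6.1
side lug [220.3 171.7] 0.69 rad mm 107.8 deg 10.7
side lug [294.4 180.9] 0.16 rad mm 189.3 deg -134.5
side pointer [224.9 168.8] 0.72 rad mm 97.0 deg 0.8
```

View pics/b_wrist.png

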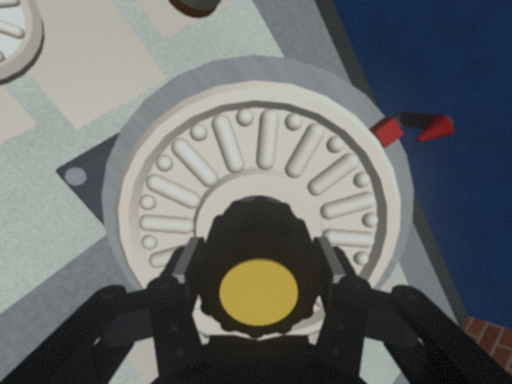

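>>> servo_tool(
  increments=[
    [0,0,0,0,0,2,1],
    [0,0,0,0,0,2,1],
    [0,0,0,0,0,0,1],
    [0,0,0,0,0,0,1],
    [0,0,0,0,0,0,1],
  ],
)

```text
clock: 13.05
position: [0.6048, -0.0092, 0.1814]
ee_rot: [0.128, 0.837, 0.456, 0.274]
contact_force: [-7.4, 4.8, 8.6]
width: 0.0592
gripper_force: 36.6
```

```bash
python3 st.py;python3 look.py c; python3 - <<'E'
from h import *
p=[.6254,-.007,.0652]; o,a,u,v=frame(*p)
im=cv2.imread("pics/c_wrist.png").copy()
for h in (0,.012,.0134):
    for r in (.09,.0965,.106):
        q=proj("wrist",o+r*u+h*a); print(h,r,q.round(1))
c=im[90:190,350:480]; cv2.imwrite("pics/cz.png",cv2.resize(c,None,fx=6,fy=6,interpolation=cv2.INTER_CUBIC))
E
```

```text
13.05 along 37.58 off u,v mm 0.99 -0.81 roll [36.5   0.06 -0.23] tool F [  3.8  -3.8 -11.1] M [ 0.81  0.44 -0.19] w 0.05923756223262987 36.642576456069946 q6 -0.007009517755463001
wrist lug [391.  134.8] 0.96 rad mm 97.5 deg 2.3
wrist pointer [407.5 131.7] 0.9 rad mm 105.2 deg 0.3
scene lug [230.3 191.8] 0.97 rad mm 105.2 deg 13.4
scene lug [244.6 196.6] 0.6 rad mm 86.7 deg 33.7
side lug [223.1 166.4] 0.62 rad mm 103.4 deg -2.8
side lug [221.9 168.3] 0.57 rad mm 104.8 deg 2.4
side pointer [223.9 166.3] 0.71 rad mm 101.8 deg -3.1
0 0.09 [374.4 144.9]
0 0.0965 [383.9 138.5]
0 0.106 [397.9 129. ]
0.012 0.09 [382.8 148.3]
0.012 0.0965 [392.9 141.5]
0.012 0.106 [408.1 131.3]
0.0134 0.09 [383.8 148.7]
0.0134 0.0965 [394.1 141.9]
0.0134 0.106 [409.3 131.6]
```

View pics/cz.png

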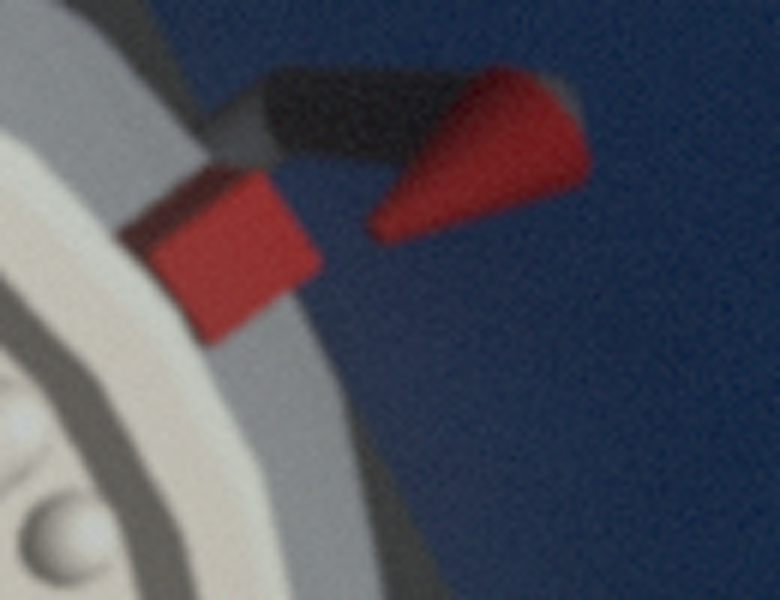

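```bash
python3 - <<'E'
from h import *
im=cv2.imread("pics/c_wrist.png"); hsv=cv2.cvtColor(im,cv2.COLOR_BGR2HSV)
y=cv2.inRange(hsv,(18,90,60),(35,255,255))[230:340,200:320]; a_,b_=np.nonzero(y); disc=np.array([b_.mean()+200,a_.mean()+230])
lug=[389.5,133];tip=[413,129.7]
corners=np.array([[150,255],[265,170],[322,262],[210,345]])/6+[350,90]
f,cx,cy,T=cal("wrist"); 
def pj(p): c=T[:3,:3]@p+T[:3,3]; return np.array([cx+f*c[0]/c[2],cy+f*c[1]/c[2]])
def pts(q):
    o,a,u,v=frame(q[0],q[1],q[2]); d=np.cos(q[3])*u+np.sin(q[3])*v; t=np.cross(a,d)
    cs=[o+.012*a+(.0965+i*.0065)*d+j*.006*t for i,j in((-1,1),(1,1),(1,-1),(-1,-1))]
    return o,a,u,cs
def res(q):
    o,a,u,cs=pts(q)
    A=np.concatenate([pj(o+.069*a)-disc]+[pj(c)-k for c,k in zip(cs,corners)]+[pj(o+.106*u+q[4]*a)-tip])
    return np.r_[A,(q[0]-.6254)/.003,(q[1]+.007)/.003,(q[2]-.065)/.05]
b=least_squares(res,[.6254,-.007,.065,.03,.013]); print(disc,b.x.round(4),np.degrees(b.x[3]),res(b.x).round(1))
J=b.jac; print(np.degrees(np.sqrt(np.linalg.inv(J.T@J)[3,3])))
E
```

```text
[258.41133455 291.96343693] [ 0.6266 -0.0071  0.0808  0.0426  0.0172] 2.4401809924168822 [-0.  -0.  -1.1 -0.2 -0.2 -1.2  1.3  0.3  0.1  1.2  0.  -0.   0.4 -0.
  0.3]
0.4869327340500299
```

>>> servo_tool(
  increments=[
    [0,0,0,0,0,1.2,1],
    [0,0,0,0,0,1.2,1],
    [0,0,0,0,0,0,1],
    [0,0,0,0,0,0,1],
    [0,0,0,0,0,0,1],
  ],
)

```text
clock: 14.0
position: [0.6047, -0.0092, 0.1813]
ee_rot: [0.122, 0.846, 0.439, 0.277]
contact_force: [-7.3, 3.6, 10.0]
width: 0.0594
gripper_force: 36.6
```

```bash
python3 st.py;python3 look.py d; python3 - <<'E'
import cv2
im=cv2.imread("pics/d_wrist.png"); c=im[90:190,350:480]; cv2.imwrite("pics/dz.png",cv2.resize(c,None,fx=6,fy=6,interpolation=cv2.INTER_CUBIC))
E
```

```text
14.0 along 37.58 off u,v mm 0.97 -0.83 roll [38.89  0.07 -0.23] tool F [  3.1  -2.5 -12.3] M [ 0.86  0.35 -0.23] w 0.059376270335363655 36.64423406124115 q6 0.034726973280620375
wrist pointer [403.1 122.2] 0.66 rad mm 105.8 deg 1.2
scene lug [227.1 188.3] 0.61 rad mm 80.8 deg -2.5
scene pointer [224.7 186.7] 0.86 rad mm 84.4 deg -6.7
side lug [225.1 170.6] 0.68 rad mm 94.6 deg 3.4
side pointer [224.4 166.4] 0.87 rad mm 100.5 deg -3.5
```

View pics/dz.png

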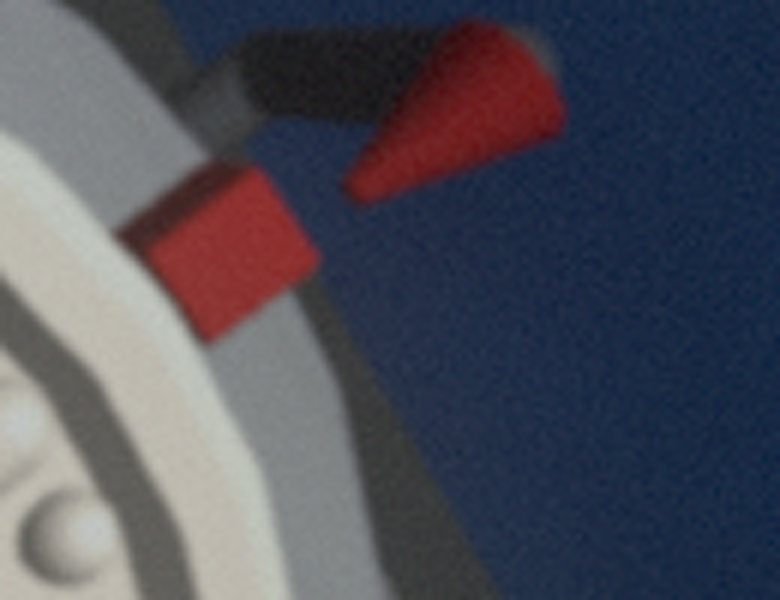

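>>> servo_tool(
  increments=[
    [0,0,0,0,0,0,0.0],
    [0,0,0,0,0,0,-0.5],
    [0,0,0,0,0,0,-1],
    [0,0,0,0,0,0,-1],
    [0,0,0,0,0,0,-1],
  ],
)

```text
clock: 14.95
position: [0.6049, -0.0099, 0.1797]
ee_rot: [0.122, 0.847, 0.438, 0.276]
contact_force: [-0.1, 0.1, -0.1]
width: 0.0853
gripper_force: 0.0
```

```bash
python3 st.py
```

```text
14.95 along 36.23 off u,v mm 0.1 -1.55 roll [ 3.904e+01 -2.000e-02 -1.700e-01] tool F [-0.  -0.1  0.1] M [ 0.17 -0.13  0.04] w 0.08532542156955521 0.0 q6 0.0361914385993996
```

>>> servo_tool(
  increments=[
    [0,0,-1,0,0,0,-1],
    [0,0,-2,0,0,0,-1],
    [0,0,-3,0,0,0,-1],
    [0,0,-3,0,0,0,-1],
    [0,0,-2,0,0,0,-1],
  ],
)

```text
clock: 15.45
position: [0.5407, -0.0137, 0.2722]
ee_rot: [0.123, 0.847, 0.438, 0.277]
contact_force: [-0.1, 0.3, 0.4]
width: 0.0856
gripper_force: 0.0
```

>>> servo_tool(
  increments=[
    [0,0,0,0,0,0,-1],
    [0,0,0,0,0,0,-1],
    [0,0,0,0,0,0,-1],
    [0,0,0,0,0,0,-1],
    [0,0,0,0,0,0,-1],
  ],
)

```text
clock: 15.95
position: [0.5415, -0.0133, 0.2686]
ee_rot: [0.121, 0.847, 0.438, 0.275]
contact_force: [-0.2, -0.4, -0.7]
width: 0.0854
gripper_force: 0.0
```

```bash
python3 st.py;python3 look.py e; python3 - <<'E'
from h import *
im=cv2.imread("pics/e_wrist.png"); hsv=cv2.cvtColor(im,cv2.COLOR_BGR2HSV)
y=cv2.inRange(hsv[100:300,180:340],(18,90,60),(35,255,255)); a_,b_=np.nonzero(y)
p=[.6266,-.0071,.0808]; o,a,u,v=frame(*p)
print("disc",b_.mean()+180,a_.mean()+100,len(b_),"pred home",proj("wrist",o+.069*a),"pred -3mm",proj("wrist",o+.072*a),
 "diam px pred",2*np.sqrt(len(b_)/np.pi))
print("lug0",proj("wrist",o+.0965*u+.012*a),"ptr",proj("wrist",o+.106*u+.0172*a))
L=proj("wrist",o+.0965*u+.012*a).astype(int)
x0,y0=L[0]-50,max(0,L[1]-40)
c=im[y0:y0+80,x0:x0+110]; print(x0,y0)
big=cv2.resize(c,None,fx=5,fy=5,interpolation=cv2.INTER_CUBIC)
cv2.imwrite("pics/ez.png",np.vstack([cv2.resize(im,(400,300)),cv2.resize(big,(400,290))]) if 0 else big)
E
```

```text
15.95 along 145.46 off u,v mm -0.88 -0.86 roll [ 3.906e+01 -4.000e-02 -3.000e-02] tool F [-0.7 -0.2  0.5] M [ 0.22 -0.21 -0.04] w 0.08544730216032644 0.0 q6 0.1294522217953252
wrist lug [340.5 118. ] 0.92 rad mm 98.1 deg 0.1
wrist pointer [347.3 113.4] 0.57 rad mm 105.1 deg -0.1
scene lug [227.3 190.8] 0.79 rad mm 110.4 deg 10.2
scene pointer [221.2 187.3] 0.63 rad mm 112.3 deg 0.8
side lug [225.5 166.2] 0.65 rad mm 97.7 deg -6.6
side pointer [226.2 168. ] 0.98 rad mm 94.3 deg -2.7
disc 259.9257525083612 202.51103678929766 1495 pred home [259.04938337 202.34982366] pred -3mm [259.08701335 203.71241984] diam px pred 43.62903986313552
lug0 [338.36268229 117.91121728] ptr [348.62642828 111.43076199]
288 77
```

View pics/ez.png

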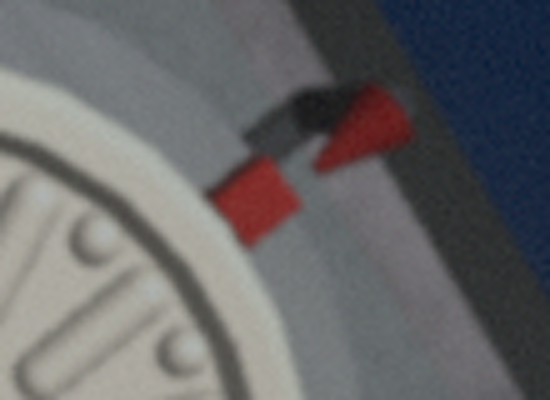

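```bash
python3 -c "
from rig import manip
print(manip.sign_off())"
```

```text
the job is handed in; nothing more can be done
None
```

The knob is in gear and fully home, and the red lug stands at the pointer to within about 1° by the last close-up picture. The gripper let go, backed clear about 11 cm, and I handed the job in at about 16 s; no verdict came back.

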